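Set the mirror and bring the hairpin jar to the front

ROBOT

A 6-joint arm with a two-finger parallel gripper is mounted at the origin on the work surface. World frame = base frame: x ahead of the robot, y to its left, z up, the work surface at z = 0. Lengths are in m, angles in rad, forces in N, time in s.
With the tool pointing down it reaches from about 0.425 to 0.95 m from the base axis. Payload 3.5 kg.
Tool frame: the origin (TCP) lies between the finger pads; the fingertips stand 14 mm ahead of it and the grasp point (between the pads) lies 5 mm behind it; z points along the fingers, y is the line along which they close (so a half turn about z gives the same grasp; the last joint's range is limited). The gripper opens to 85 mm and grips with 20 to 120 N. Pads are 22 mm wide; open, the fingers measure 114 mm over their backs; the gripper's body (76 mm by 85 mm) begins 54 mm behind the grasp point. The pads swing forward as they close: fully open they stand 13 mm farther back than shut.
Start: joints at [0.975, 0.286, 1.577, -0, 1.279, -0.15], TCP at [0.291, 0.609, 0.245] pointing down, gripper open.
Joint ranges: [-2.77, 2.77], [-0.9, 2.22], [0.21, 2.48], [-1.53, 4.67], [0.24, 2.81], [-2.84, 2.84]. Speed limits (rad/s): [2.79, 2.79, 3.14, 3.14, 3.14, 3.14].

INTERFACE

Orientations are given as a unit quaternion [x, y, z, w].
In Python, from plant import * gives the robot as it stands.
- The arm moves only by the tool step_arm, never from a script. Its argument "commands" is a list of rows, each an object of numbers: "gripper": the gripper's target within -1 to 1 (shut at 1, half-way at 0, fully open at -1); "x", "y", "z": the shift along the tool's x, y, z in mm; "spin": the turn about the tool's z in degrees. A call has exactly 10 rows; each row shifts and turns the commanded pose from where the row before left it, along the tool's axes as they then stand; what a row does not reach is not made up. A row lasts 1/10 s, in which the tool goes at most 50 mm and 8.59 degrees, less where a joint would pass 70% of its speed; a pose out of reach is approached as far as the arm can. A call with a gripper value outside its range is refused whole. The fingers move at their own pace and stop on an object; "force" is the grip in N (left out, the last holds). Time passes only in rows, so rows that do not move let the fingers close, or fill a call up. It gives the time, the measured TCP pose, the force, the opening and the grip force at its end, in the units of the state.
- get_state(): the state, without advancing time (a new reading comes with each control period).
- read_camera(name): name is "side" or "top"; returns a dict with "color" (420x560x3 uint8, red, green, blue), "z_map" (420x560 float32, m along the optical axis (not along the pixel's ray), 0 where there is no reading), "fx", "fy", "cx", "cy" (pixels), "eye" and "attitude" of the camera in the world. Camera axes: x right, y up, looking along -z (the intrinsics and any distortion apply to the point x, -y, -z); pixel columns grow to the right and rows downward; lengths in m; the calibration is good to about 2 mm. A picture is of the moment at which its call begins.
- sign_off(): hands the job in; it is judged then, once.
The state is a dict: "time": time; "qpos": joint angles; "dq": joint speeds; "joint_efforts": joint torques, N m; "eef_pos": TCP position; "tcp_rot": TCP orientation; "contact_force": force on the tool from outside, world axes, zero at the start; "wrist_torque": the same for the moment, N m; "opening": opening from 0.0 (shut) to 1.0 (fully open); "finger_force": force on a finger pad.
Only numpy, scipy, OpenCV 4.12 (cv2) and the standard library are available. Lean on these libraries where they do the work, as an engineer would, in place of code of your own. Each camera call takes 0.05 s, during which the arm holds its last target. There are 200 camera calls.

TASK

Get the hair station ready for pinning: first set the small mirror so that it faces squarely towards the robot's edge of the ledge and leans back 20 degrees from upright, and let go of it. Then turn the jar carousel until the pink-lidded hairpin jar stands at the front, over the yellow pointer, and finish with its lid knob still gripped in the fingers so that the turntable stays still. Leave the loose things on the ledge where they are.

Things in the scene. Friction and masses are not known exactly. Their poses are not given: they have to be found in the camera images.
- mirror_base: fixed foot of the mirror: dark steel disc 110 mm across, 12 mm thick, with an 18 mm post; origin at the centre of its underside. It has no yaw of its own (axes as the world's). It and the carousel may stand left or right of each other.
- mirror_hinge (a point): the point 80 mm above the mirror foot's origin where the vertical swivel axis and the horizontal tilt axis cross
- mirror_swivel (a joint): swivel of the mirror about the vertical axis (rad, positive anticlockwise from above, range -1.2 to 1.2); 0 = the reflecting face looks squarely at the robot's edge (-x). Stiff by friction (0.12 N m), stays where it is left.
- mirror_tilt (a joint): tilt of the mirror about the horizontal axis through the hinge (along +y when swivel is 0) (rad, range -0.3 to 1.35); 0 = upright, positive = leaning back, away from the robot (top towards +x at swivel 0); 20 degrees is 0.349. Stiff by friction (0.25 N m), stays where it is left.
- mirror_knob (a point): centre of the black ball knob, 18 mm diameter, 130 mm from the hinge in the mirror's plane, on a 6 mm stalk at the middle of the top edge. The white plate (124 mm wide, 8 mm thick) spans 9 to 99 mm from the hinge. Pinched with a finger on either side along the mirror's width, the ball turns between the pads as the mirror tilts; moving the ball sets both joints.
- carousel_base: fixed black foot of the jar carousel, 180 mm disc, on the table; origin at the centre of its underside, on the turntable's vertical axis; no yaw of its own. A yellow pointer, 16 mm wide, lies on the table and sticks out of it towards the robot (-x), its end 138 mm from the axis: this marks the front.
- turntable (a joint): angle of the round wooden turntable (210 mm across, top 24 mm above the table), rad, positive anticlockwise from above, turns freely with little friction (0.02 N m), more than a full turn either way; at 0 the hairpin jar is at the back (+x of the axis), at pi or -pi it is at the front
- pin_jar_knob (a point): grip point on the hairpin jar's upright pink lid knob (18 mm diameter, 36 mm high), 128 mm above the table, 14 mm below the knob's top, 22 mm above the pink lid (50 mm diameter). The jar is clear acrylic, fixed on the turntable 72 mm from its axis; like jars with white, black and grey lids stand at the other quarter turns. The knob can turn between the pads.
- front_point (a point): where pin_jar_knob must come: straight above the yellow pointer, 72 mm from the turntable's axis towards the robot (-x), 128 mm above the table
- tweezer: the steel tweezer, 90 x 7 x 8 mm, lying flat, loose; leave it alone; origin at the centre of its underside
- compact: the folded brass compact mirror, 72 mm disc, 16 mm high, loose; leave it alone; origin at the centre of its underside
- lotion: the white lotion bottle, 50 mm diameter, 140 mm high, loose; leave it alone; origin at the centre of its underside
- cream: the amber cream jar with black cap, 60 mm diameter, 50 mm high, loose; leave it alone; origin at the centre of its underside
- comb: the black comb, 160 x 34 x 5 mm, lying flat, loose; leave it alone; origin at the centre of its underside
- nail_polish: the small pink nail polish bottle with black cap, 28 mm diameter, 65 mm high, loose; leave it alone; origin at the centre of its underside
Things that resemble listed ones, but are neither listed nor needed, are in the scene too. What is shaped like the mirror_base but orange or purple is not meant.

How it is judged:
By the outcome, as a careful person would: the job done as asked, in the order asked, and still so for the second after the job is handed in, while the arm keeps its last pose, push and grip.
It also fails if it takes over 48 s, if anything falls off the work surface, if the arm or the gripper's body presses on something with over 40 N, if the wrist force passes 120 N, or if a joint passes its speed limit or range.

## Working session

There is one attempt and no reset: what is moved stays moved. The work goes in short steps, Python scripts to look and compute and a tool call to move; the robot and the scene stay as the last step left them, time stands still between calls to the robot, and variables do not carry over. Pictures are saved under pics/ and viewed, at most 10 in all, crops included, and the job is handed in when it is done.

Besides the shell and the picture viewer there is one more tool, called as name(argument=value, ...), one argument or row to a line, values as JSON. step_arm: Moves the arm, as the interface text tells. Its arguments: {"type":"object","properties":{"commands":{"type":"array"},"force":{"type":"number"}},"required":["commands"]}

```bash
mkdir -p pics; cat > h.py <<'E'
from plant import *
import numpy as np, cv2
from scipy.spatial.transform import Rotation as R
def cam(n):
    c=read_camera(n); a=np.array(c["attitude"]); 
    c["R"]=R.from_quat(a).as_matrix() if a.size==4 else a.reshape(3,3)
    return c
def cloud(c):
    z=c["z_map"]; v,u=np.mgrid[:z.shape[0],:z.shape[1]]
    p=np.stack([(u-c["cx"])/c["fx"]*z,-(v-c["cy"])/c["fy"]*z,-z],-1)
    return p@c["R"].T+np.array(c["eye"])
def ray(c,u,v,h):
    d=c["R"]@np.array([(u-c["cx"])/c["fx"],-(v-c["cy"])/c["fy"],-1]); e=np.array(c["eye"])
    return e+d*(h-e[2])/d[2]
E
python3 - <<'E'
from h import *
import pickle
cs={}
for n in("top","side"):
    c=cam(n); cs[n]=c
    cv2.imwrite(f"pics/{n}0.png",cv2.resize(c["color"][...,::-1],(784,588),interpolation=cv2.INTER_CUBIC))
    print(n,{k:c[k] for k in c if k not in("color","z_map")})
pickle.dump(cs,open("c0.pkl","wb")); print(get_state())
E
```

```text
top {'fx': 502.11992706159873, 'fy': 502.11992706159873, 'cx': 286.9298726376204, 'cy': 210.46820788438092, 'eye': array([ 4.71766723e-01, -9.45462666e-04,  1.64663049e+00]), 'attitude': array([ 0.02723465, -0.02381324, -0.69920067,  0.71400954]), 'R': array([[ 0.02110271,  0.99717481, -0.07209073],
       [-0.99976899,  0.0207534 , -0.00559115],
       [-0.00407922,  0.07219207,  0.99738241]])}
side {'fx': 525.8036413338413, 'fy': 525.8036413338413, 'cx': 276.18362972383005, 'cy': 209.3340465877998, 'eye': array([ 0.19075069, -1.21269869,  1.38666532]), 'attitude': array([ 0.38732797, -0.06414131, -0.1284131 ,  0.91069919]), 'R': array([[ 0.95879194,  0.18420396, -0.21630284],
       [-0.28357885,  0.66697424, -0.68900536],
       [ 0.01735091,  0.7219517 ,  0.69172588]])}
{'time': 0.1, 'qpos': array([ 9.75021082e-01,  2.87105796e-01,  1.57804720e+00,  3.71788764e-05,
        1.27856272e+00, -1.49987553e-01]), 'dq': array([-0.00175324, -0.00190574, -0.00268421,  0.00064729,  0.00163277,
        0.00076428]), 'joint_efforts': array([ 2.55333589e-04, -4.07295334e+01, -2.93699509e+01, -1.53435103e-04,
        3.41775463e-03,  2.84033405e-06]), 'eef_pos': array([0.29067879, 0.60858386, 0.24405731]), 'tcp_rot': array([ 2.21057919e-01,  9.75260103e-01, -9.82099910e-04, -4.03288286e-04]), 'contact_force': array([ 0.30754357,  0.28523026, -0.43836184]), 'wrist_torque': array([ 0.05263878, -0.05817647,  0.0110186 ]), 'finger_force': 0.0, 'opening': 0.9988707046780093}
```

View pics/top0.png

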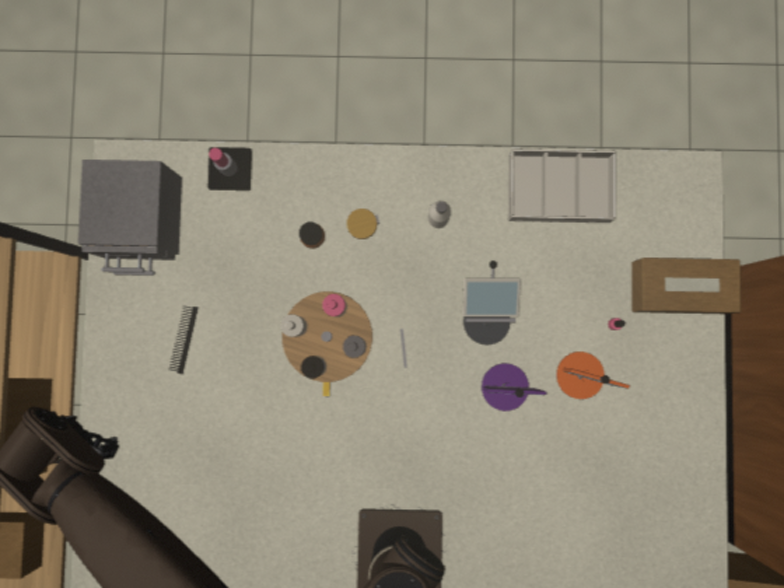

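View pics/side0.png

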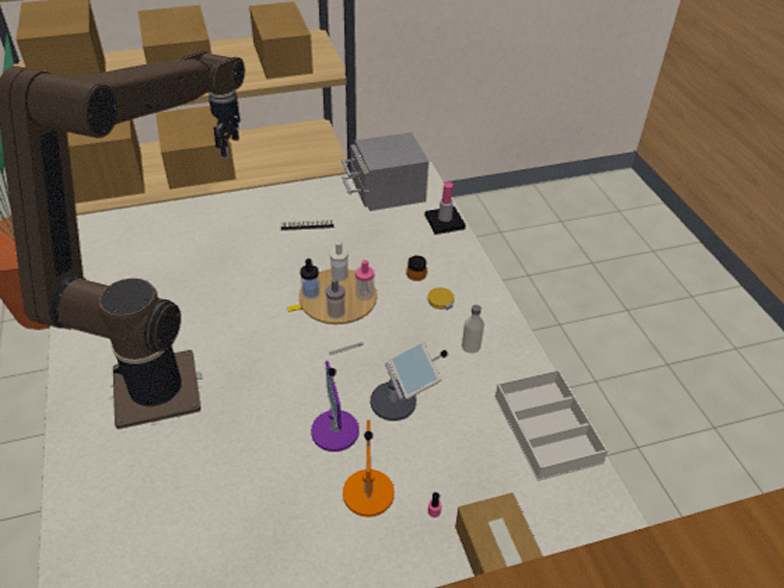

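The top view shows the grey-footed mirror (foot ~(487,330), knob (493,265)) and lookalikes in purple (505,387) and orange (580,375). Only the dark steel one fits the description. The carousel is centred at ~(327,336), with its pink lid at the back (334,305) and the yellow pointer at (327,390). In the side view the steel mirror's foot is at (393,400) and its knob at (444,353), and the pink jar is at (365,270).

```bash
cat > m.py <<'E'
from h import *
from scipy.optimize import least_squares
def circ(P):
    f=lambda q:np.hypot(P[:,0]-q[0],P[:,1]-q[1])-q[2]
    return least_squares(f,[*P[:,:2].mean(0),.05],loss="soft_l1",f_scale=.002).x
def roi(c,lo,hi):
    p=cloud(c); m=np.all((p>lo)&(p<hi),-1)&(c["z_map"]>0); return m,p
def rays2(c1,uv1,c2,uv2):
    A=np.zeros((3,3));b=np.zeros(3)
    for c,(u,v) in((c1,uv1),(c2,uv2)):
        d=c["R"]@np.array([(u-c["cx"])/c["fx"],-(v-c["cy"])/c["fy"],-1]);d/=np.linalg.norm(d)
        M=np.eye(3)-np.outer(d,d);A+=M;b+=M@np.array(c["eye"])
    return np.linalg.solve(A,b)
E
python3 - <<'E'
from m import *
import pickle
cs=pickle.load(open("c0.pkl","rb"))
t,s=cs["top"],cs["side"]
print("guess foot",ray(t,487/1.4,328/1.4,.012),"car",ray(t,327/1.4,336/1.4,.024))
print("knob2",rays2(t,(493/1.4,265/1.4),s,(444.5/1.4,353.5/1.4)),"pink",rays2(t,(335.5/1.4,304/1.4),s,(365/1.4,264/1.4)))
for n,c in cs.items():
    hsv=cv2.cvtColor(c["color"],cv2.COLOR_RGB2HSV); H,S,V=cv2.split(hsv); p=cloud(c)
    f=ray(t,487/1.4,328/1.4,.012)
    near=np.hypot(p[...,0]-f[0],p[...,1]-f[1])<.2
    m=near&(p[...,2]>.006)&(p[...,2]<.02)&(V<110)&(S<80)&(np.hypot(p[...,0]-f[0],p[...,1]-f[1])<.075)
    cn,_=cv2.findContours(m.astype(np.uint8),0,1); cn=max(cn,key=cv2.contourArea)[:,0]
    print(n,"foot",circ(np.array([ray(c,u,v,.012) for u,v in cn])),len(cn))
    # plate
    m=near&(p[...,2]>.07)&(np.abs(p[...,1]-f[1])<.12)&(p[...,0]>f[0]-.06)&(H>85)&(H<110)&(S>25)
    P=p[m]; 
    q=P.mean(0); w=np.linalg.svd(P-q)[2]; print(" plate n",len(P),q,w[2],w[0],w[1],"ext",np.ptp((P-q)@w.T,axis=0))
    m=near&(V<60)&(p[...,2]>.06)&(p[...,0]>f[0]+.06)
    k=cv2.findNonZero(m.astype(np.uint8)); 
    if k is not None: print(" knob",k[:,0].mean(0)*1.4,len(k),np.median(p[m],0))
    m=((H>160))&(S>110)&(p[...,2]>.06)&(p[...,1]>0)&(p[...,1]<.35)&(p[...,0]<.75)
    P=p[m]; T=P[P[:,2]>.125]; print(" pink",len(P),P[:,2].max(),np.median(T,0),len(T))
    m=(H>8)&(H<25)&(S>60)&(np.abs(p[...,2]-.024)<.012)&(p[...,0]<.68)&(p[...,1]>0)&(p[...,1]<.35)
    cn,_=cv2.findContours(m.astype(np.uint8),0,1); cn=cv2.convexHull(max(cn,key=cv2.contourArea))[:,0]
    print(" wood",circ(np.array([ray(c,u,v,.024) for u,v in cn])))
    m=(H>22)&(H<34)&(S>150)&(p[...,2]<.02)&(p[...,0]<.6); k=cv2.findNonZero(m.astype(np.uint8))
    print(" yellow",np.array([ray(c,u,v,.002) for u,v in k[:,0]]).mean(0))
    if n=="side":
        a=c["color"][170:300,200:340,::-1]; cv2.imwrite("pics/crop.png",cv2.resize(a,None,fx=4.4,fy=4.4,interpolation=cv2.INTER_CUBIC))
E
```

```text
guess foot [ 0.51641811 -0.19146752  0.012     ] car [0.48991876 0.17832329 0.024     ]
knob2 [ 0.65134156 -0.18912941  0.13314229] pink [0.55808811 0.14938955 0.13749164]
top foot [ 0.51385307 -0.18836297  0.03738339] 78
 plate n 544 [ 0.58018457 -0.1886978   0.10728784] [ 0.44497097  0.01112628 -0.89547587] [-2.39235421e-02  9.99713649e-01  5.33579121e-04] [-0.89522539 -0.02118553 -0.44510973] ext [0.10069728 0.07004102 0.01970456]
 knob [492.64444444 264.13333333] 9 [ 0.64940334 -0.18692563  0.14240469]
 pink 167 0.14868394186123135 [0.55776763 0.15926174 0.14335864] 29
 wood [0.49003129 0.18029645 0.10393698]
 yellow [0.36034596 0.17562153 0.002     ]
side foot [ 0.52382371 -0.20226966  0.04612781] 111
 plate n 613 [ 0.57973073 -0.19149276  0.10656582] [-0.4166124  -0.00430031  0.90907404] [ 0.01528846 -0.99988053  0.00227657] [0.90895565 0.01484679 0.41662837] ext [0.11240701 0.10238982 0.01925156]
 knob [443.14666667 352.98666667] 15 [ 0.64819966 -0.19273912  0.14044587]
 pink 142 0.6728211206201365 [0.55252554 0.15312308 0.14479687] 36
 wood [0.48859048 0.17356673 0.10518474]
 yellow [0.35779915 0.2097039  0.002     ]
```

View pics/crop.png

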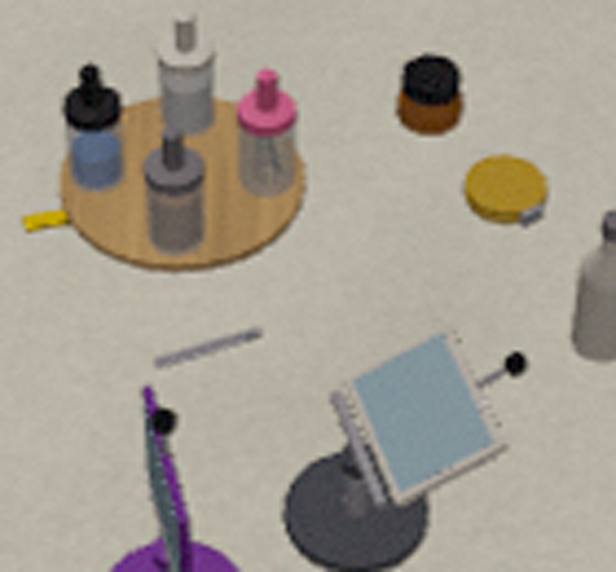

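The crop confirms it: the dark-steel-footed mirror (foot (355,510), knob (515,363)) is the one meant, and the purple one beside it is a decoy. The pink-lidded jar knob is at (267,88). The mirror's tilt is about 64°, its swivel about +1°, and its hinge is near (0.533, -0.190).

step_arm(
  commands=[
    {"spin":-8.5,"gripper":-1},
    {"spin":-8.5},
    {"spin":-8.5},
    {"x":-10,"y":-22},
    {"x":-20,"y":-45},
    {"x":-20,"y":-45},
    {"x":-20,"y":-45},
    {"x":-20,"y":-45},
    {"x":-20,"y":-45},
    {"x":-20,"y":-45},
  ],
)

```text
invalid input
```

step_arm(
  commands=[
    {"x":-20,"y":-45},
    {"x":-20,"y":-45},
    {"x":-20,"y":-45},
    {"x":-20,"y":-45},
    {"x":-20,"y":-45},
    {"x":-20,"y":-45},
    {"x":-20,"y":-45},
    {"x":-20,"y":-45},
    {"x":-20,"y":-45},
    {"x":-10,"y":-22},
  ],
)

```text
invalid input
```

step_arm(
  commands=[
    {"gripper":-1,"x":0,"y":0,"z":0,"spin":-8.5},
    {"gripper":-1,"x":0,"y":0,"z":0,"spin":-8.5},
    {"gripper":-1,"x":0,"y":0,"z":0,"spin":-8.5},
    {"gripper":-1,"x":-10,"y":-22,"z":0,"spin":0},
    {"gripper":-1,"x":-20,"y":-45,"z":0,"spin":0},
    {"gripper":-1,"x":-20,"y":-45,"z":0,"spin":0},
    {"gripper":-1,"x":-20,"y":-45,"z":0,"spin":0},
    {"gripper":-1,"x":-20,"y":-45,"z":0,"spin":0},
    {"gripper":-1,"x":-20,"y":-45,"z":0,"spin":0},
    {"gripper":-1,"x":-20,"y":-45,"z":0,"spin":0},
  ],
)

```text
time: 1.1
eef_pos: [0.4209, 0.315, 0.2449]
tcp_rot: [0.0, 1.0, -0.0, -0.0]
contact_force: [1.1, 0.7, 0.1]
opening: 1.002
finger_force: 0.0
```

step_arm(
  commands=[
    {"gripper":-1,"x":-20,"y":-45,"z":0,"spin":0},
    {"gripper":-1,"x":-20,"y":-45,"z":0,"spin":0},
    {"gripper":-1,"x":-20,"y":-45,"z":0,"spin":0},
    {"gripper":-1,"x":-20,"y":-45,"z":0,"spin":0},
    {"gripper":-1,"x":-20,"y":-45,"z":0,"spin":0},
    {"gripper":-1,"x":-20,"y":-45,"z":0,"spin":0},
    {"gripper":-1,"x":-20,"y":-45,"z":0,"spin":0},
    {"gripper":-1,"x":-20,"y":-45,"z":0,"spin":0},
    {"gripper":-1,"x":-20,"y":-45,"z":0,"spin":0},
    {"gripper":-1,"x":-20,"y":-45,"z":0,"spin":0},
  ],
)

```text
time: 2.1
eef_pos: [0.6207, -0.1351, 0.2447]
tcp_rot: [0.001, 1.0, 0.0, -0.0]
contact_force: [-0.1, 0.4, 0.2]
opening: 1.0
finger_force: 0.0
```

step_arm(
  commands=[
    {"gripper":-1,"x":-29,"y":-54,"z":0,"spin":0},
    {"gripper":0,"x":0,"y":0,"z":0,"spin":0},
    {"gripper":0,"x":0,"y":0,"z":0,"spin":0},
    {"gripper":0,"x":0,"y":0,"z":0,"spin":0},
    {"gripper":0,"x":0,"y":0,"z":20,"spin":0},
    {"gripper":0,"x":0,"y":0,"z":25,"spin":0},
    {"gripper":0,"x":0,"y":0,"z":20,"spin":0},
    {"gripper":0,"x":0,"y":0,"z":0,"spin":0},
    {"gripper":0,"x":0,"y":0,"z":0,"spin":0},
    {"gripper":0,"x":0,"y":0,"z":0,"spin":0},
  ],
)

```text
time: 3.1
eef_pos: [0.6449, -0.1769, 0.1825]
tcp_rot: [-0.0, 1.0, -0.001, 0.001]
contact_force: [0.6, 0.1, 0.2]
opening: 0.501
finger_force: 0.0
```

```bash
python3 - <<'E'
from m import *
print(get_state()["eef_pos"])
c=cam("side"); t=cam("top")
a=c["color"][200:330,250:390,::-1]; b=t["color"][170:300,290:430,::-1]
cv2.imwrite("pics/a1.png",np.hstack([cv2.resize(i,(392,364),interpolation=cv2.INTER_CUBIC) for i in(a,b)]))
E
```

```text
[ 0.64489917 -0.17687057  0.18254164]
```

View pics/a1.png

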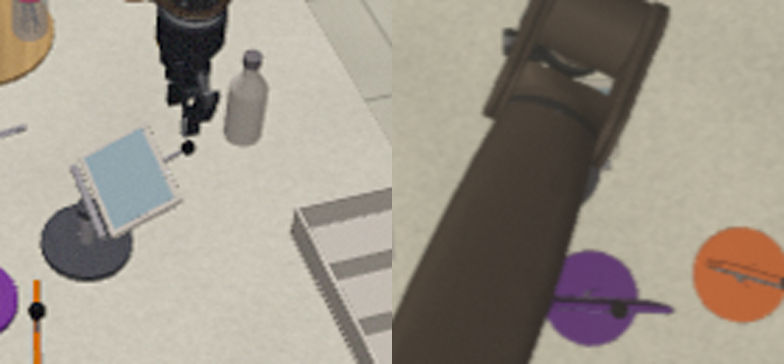

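The fingertips hang just above the ball (side crop (188,147)) and nothing is in the way. I'll centre, lower and pinch.

step_arm(
  commands=[
    {"gripper":0,"x":-5,"y":-12,"z":0,"spin":0},
    {"gripper":0,"x":0,"y":0,"z":15,"spin":0},
    {"gripper":0,"x":0,"y":0,"z":20,"spin":0},
    {"gripper":0,"x":0,"y":0,"z":14,"spin":0},
    {"gripper":0,"x":0,"y":0,"z":0,"spin":0},
    {"gripper":1,"x":0,"y":0,"z":0,"spin":0},
    {"gripper":1,"x":0,"y":0,"z":0,"spin":0},
    {"gripper":1,"x":0,"y":0,"z":0,"spin":0},
    {"gripper":1,"x":0,"y":0,"z":0,"spin":0},
    {"gripper":1,"x":0,"y":0,"z":0,"spin":0},
  ],
  force=40,
)

```text
time: 4.2
eef_pos: [0.6496, -0.1895, 0.1322]
tcp_rot: [0.0, 1.0, -0.0, 0.001]
contact_force: [1.0, 0.1, 0.9]
opening: 0.182
finger_force: 39.0
```

step_arm(
  commands=[
    {"gripper":1,"x":4.7,"y":0,"z":-9,"spin":0},
    {"gripper":1,"x":5.5,"y":0,"z":-8.6,"spin":0},
    {"gripper":1,"x":6.1,"y":0,"z":-8.2,"spin":0},
    {"gripper":1,"x":6.7,"y":0,"z":-7.7,"spin":0},
    {"gripper":1,"x":7.3,"y":0,"z":-7.1,"spin":0},
    {"gripper":1,"x":7.9,"y":0,"z":-6.5,"spin":0},
    {"gripper":1,"x":8.3,"y":0,"z":-5.9,"spin":0},
    {"gripper":1,"x":8.8,"y":0,"z":-5.2,"spin":0},
    {"gripper":1,"x":9.1,"y":0,"z":-4.6,"spin":0},
    {"gripper":1,"x":8.4,"y":0,"z":-3.4,"spin":0},
  ],
)

```text
time: 5.2
eef_pos: [0.5751, -0.1891, 0.1976]
tcp_rot: [0.0, 1.0, 0.0, -0.0]
contact_force: [3.3, -0.9, -2.8]
opening: 0.184
finger_force: 39.0
```

```bash
cat > mir.py <<'E'
from m import *
def plate(n):
    c=cam(n); p=cloud(c); H,S,V=cv2.split(cv2.cvtColor(c["color"],cv2.COLOR_RGB2HSV))
    m=(p[...,2]>.075)&(p[...,2]<.2)&(np.abs(p[...,1]+.19)<.1)&(p[...,0]>.5)&(p[...,0]<.68)&(H>85)&(H<115)&(S>25)
    m=cv2.erode(m.astype(np.uint8),np.ones((2,2)))>0
    P=p[m]
    if len(P)<30: print(n,"few",len(P)); return c
    for _ in range(3):
        q=np.median(P,0); w=np.linalg.svd(P-P.mean(0),full_matrices=False)[2]; r=np.abs((P-P.mean(0))@w[2]); P=P[r<2.5*np.median(r)+1e-4]
    k=w[2]*-np.sign(w[2][0])
    print(n,len(P),P.mean(0).round(4),k.round(3),"tilt",np.degrees(np.arcsin(k[2])).round(1),"swivel",np.degrees(np.arctan2(-k[1],-k[0])).round(1),"rms",np.std((P-P.mean(0))@w[2]).round(4))
    return c
E
python3 - <<'E'
from mir import *
s=get_state();print(s["eef_pos"],s["contact_force"],s["opening"])
for i in range(2): plate("side"); c=plate("top")
E
```

```text
[ 0.5751475  -0.18910194  0.19756345] [ 3.26321338 -0.93124458 -2.75651512] 0.18366801942490243
side 306 [ 0.5519 -0.1945  0.1332] [-0.922 -0.031  0.385] tilt 22.7 swivel 1.9 rms 0.0014
top few 0
side 311 [ 0.551  -0.1941  0.1319] [-0.919 -0.028  0.393] tilt 23.1 swivel 1.8 rms 0.0015
top few 0
```

step_arm(
  commands=[
    {"gripper":0,"x":0,"y":0,"z":0,"spin":0},
    {"gripper":0,"x":0,"y":0,"z":0,"spin":0},
    {"gripper":0,"x":0,"y":0,"z":0,"spin":0},
    {"gripper":0,"x":0,"y":0,"z":-20,"spin":0},
    {"gripper":0,"x":0,"y":0,"z":-30,"spin":0},
    {"gripper":0,"x":0,"y":50,"z":0,"spin":0},
    {"gripper":0,"x":0,"y":50,"z":0,"spin":0},
    {"gripper":0,"x":0,"y":50,"z":0,"spin":0},
    {"gripper":0,"x":0,"y":50,"z":0,"spin":0},
    {"gripper":0,"x":0,"y":0,"z":0,"spin":0},
  ],
)

```text
time: 6.4
eef_pos: [0.5761, 0.0163, 0.2479]
tcp_rot: [-0.003, 1.0, 0.001, 0.0]
contact_force: [-0.7, -0.0, 0.3]
opening: 0.503
finger_force: 0.0
```

```bash
python3 - <<'E'
from mir import *
print(get_state()["eef_pos"])
for i in range(3): s=plate("side"); t=plate("top")
a=s["color"][200:330,250:390,::-1]; b=t["color"][170:300,290:430,::-1]
cv2.imwrite("pics/a2.png",np.hstack([cv2.resize(i,(392,364),interpolation=cv2.INTER_CUBIC) for i in(a,b)]))
import pickle; pickle.dump((s,t),open("c2.pkl","wb"))
E
```

```text
[0.57606576 0.01627771 0.24786735]
side 292 [ 0.5512 -0.194   0.1321] [-0.92  -0.039  0.39 ] tilt 23.0 swivel 2.4 rms 0.0014
top few 0
side 321 [ 0.5513 -0.194   0.1326] [-0.92  -0.026  0.392] tilt 23.1 swivel 1.6 rms 0.0015
top few 0
side 301 [ 0.551  -0.1938  0.1325] [-0.92  -0.036  0.391] tilt 23.0 swivel 2.3 rms 0.0016
top few 0
```

View pics/a2.png

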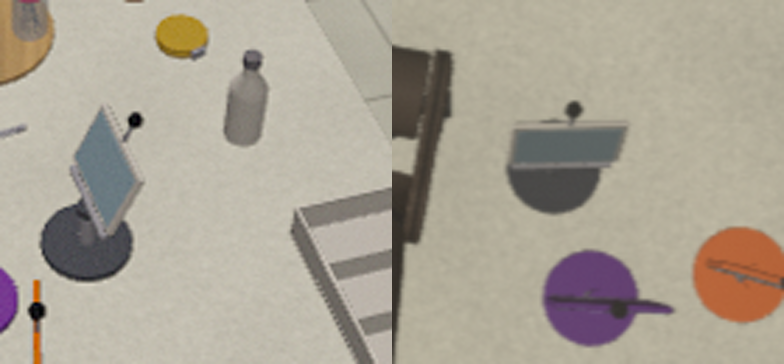

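The mirror stands free, leaning back slightly. The top crop shows the ball at (573,110) and the foot disc at (553,168); the side crop shows the ball at (135,120). I'll now triangulate the ball and foot more exactly, and the carousel as well.

```bash
cat > fine.py <<'E'
from m import *
def blob(c,x0,y0,x1,y1,thr):
    g=cv2.cvtColor(c["color"],cv2.COLOR_RGB2GRAY).astype(float)[y0:y1,x0:x1]; bg=np.median(g)
    w=np.clip(bg*.75-g,0,None); w[g>thr]=0
    v,u=np.mgrid[y0:y1,x0:x1]; return (u*w).sum()/w.sum(),(v*w).sum()/w.sum()
def foot(c,cen):
    g=cv2.cvtColor(c["color"],cv2.COLOR_RGB2GRAY); p=cloud(c)
    G=np.array([[.0]*3])
    # edge by radial brightness step along rays at z=.012 plane
    out=[]
    for a in np.radians(np.arange(0,360,4)):
        rs=np.arange(.04,.07,.0005); vals=[]
        for r in rs:
            X=np.array([cen[0]+r*np.cos(a),cen[1]+r*np.sin(a),.012]); q=c["R"].T@(X-c["eye"])
            u=c["cx"]-c["fx"]*q[0]/q[2]; v=c["cy"]+c["fy"]*q[1]/q[2]
            vals.append(cv2.getRectSubPix(g,(1,1),(u,v))[0,0])
        vals=np.array(vals,float)
        if vals[:10].max()<100 and vals[-10:].min()>120:
            out.append([a,rs[np.argmax(vals>110)]])
    out=np.array(out); P=np.c_[cen[0]+out[:,1]*np.cos(out[:,0]),cen[1]+out[:,1]*np.sin(out[:,0])]
    f=lambda q:np.hypot(P[:,0]-q[0],P[:,1]-q[1])-.055
    r=least_squares(f,cen,loss="soft_l1",f_scale=.001); return r.x,len(P),np.median(np.abs(f(r.x)))
def mirror(s,t,sb,tb):
    ft,fs=foot(t,[.533,-.19]),foot(s,[.533,-.19]); print("foot",ft,fs)
    k=rays2(t,blob(t,*tb,90),s,blob(s,*sb,90)); print("knob",k)
    for h in(ft[0],fs[0],(ft[0]+fs[0])/2):
        d=k-[*h,.08]; print(" tilt by hor",np.degrees(np.arcsin(np.hypot(*d[:2])/.13)),"by atan",np.degrees(np.arctan2(np.hypot(*d[:2]),d[2])),"swivel",np.degrees(np.arctan2(d[1],d[0])),"len",np.linalg.norm(d))
E
python3 - <<'E'
from fine import *
import pickle
s,t=pickle.load(open("c2.pkl","rb"))
mirror(s,t,(294,238,304,248),(490,203,500,213))if 0 else mirror(s,t,(293,238,304,248),(489,204,501,214))
# top plate: colours and edge line directions
b=t["color"][170:300,290:430]; print(t["color"][220,495-8:495].mean(0),t["z_map"][222,480:500:4])
# plate upper/lower edges in top
g=cv2.cvtColor(t["color"],cv2.COLOR_RGB2GRAY)
p=cloud(t); hsv=cv2.cvtColor(t["color"],cv2.COLOR_RGB2HSV)
sub=hsv[215:228,475:510]; print(sub.reshape(-1,3).mean(0), p[221,480:500:5])
# carousel: knob and wood
for n,c in(("top",t),("side",s)):
    H,S,V=cv2.split(cv2.cvtColor(c["color"],cv2.COLOR_RGB2HSV)); p=cloud(c)
    m=(H>8)&(H<24)&(S>70)&(np.hypot(p[...,0]-.489,p[...,1]-.177)<.14)&(p[...,2]<.05)
    cn=max(cv2.findContours(m.astype(np.uint8),0,1)[0],key=cv2.contourArea)[:,0]
    P=np.array([ray(c,u,v,.024) for u,v in cn]); f=lambda q:np.hypot(P[:,0]-q[0],P[:,1]-q[1])-.105
    r=least_squares(f,[.489,.177],loss="cauchy",f_scale=.001); print(n,"axis",r.x,(np.abs(f(r.x))<.003).sum(),len(P))
    m=(H>22)&(H<32)&(S>150)&(p[...,0]<.5)&(np.abs(p[...,1]-.18)<.05); k=cv2.findNonZero(m.astype(np.uint8))
    print(" yellow",len(k),np.array([ray(c,u,v,.002) for u,v in k[:,0]]).mean(0))
E
```

```text
foot (array([ 0.53421341, -0.18990308]), 63, np.float64(0.0005543296868185735)) (array([ 0.53045157, -0.19639846]), 74, np.float64(0.0009664049261435027))
knob [nan nan nan]
 tilt by hor nan by atan nan swivel nan len nan
 tilt by hor nan by atan nan swivel nan len nan
 tilt by hor nan by atan nan swivel nan len nan
[117.     93.625  65.25 ] [1.5721415 1.566538  1.5702742 1.5646377 1.5674468]
[ 18.8021978   84.78461538 131.20879121] [[ 0.56454059 -0.59440446  0.08114321]
 [ 0.56522078 -0.61228094  0.07517115]
 [ 0.56477127 -0.62270605  0.08817041]
 [ 0.56549774 -0.64093829  0.08144157]]
top axis [0.48916974 0.17603484] 83 256
 yellow 2 [0.35873236 0.17557518 0.002     ]
side axis [0.48757467 0.17509764] 79 248
 yellow 29 [0.37088648 0.17994144 0.002     ]fine.py:5: RuntimeWarning: invalid value encountered in scalar divide
  v,u=np.mgrid[y0:y1,x0:x1]; return (u*w).sum()/w.sum(),(v*w).sum()/w.sum()
```

```bash
python3 - <<'E'
from fine import *
import pickle
s,t=pickle.load(open("c2.pkl","rb"))
mirror(s,t,(293,238,304,248),(349,204,360,215))
print("side only at z=.202:",ray(s,*blob(s,293,238,304,248,90),.202),"top:",ray(t,*blob(t,349,204,360,215,90),.202))
# top plate edges: bright frame edges -> direction
g=t["color"].astype(int); p=cloud(t)
hsv=cv2.cvtColor(t["color"],cv2.COLOR_RGB2HSV)
m=(p[...,2]>.078)&(p[...,2]<.19)&(np.hypot(p[...,0]-.555,p[...,1]+.19)<.1)&(hsv[...,2]>80)
P=p[m];
for _ in range(4):
    w=np.linalg.svd(P-P.mean(0),full_matrices=False)[2]; r=np.abs((P-P.mean(0))@w[2]); P=P[r<2.5*np.median(r)]
k=w[2]*-np.sign(w[2][0]); print(len(P),P.mean(0),k,"tilt",np.degrees(np.arcsin(k[2])),"swivel",np.degrees(np.arctan2(-k[1],-k[0])),"width dir",np.degrees(np.arctan2(-w[0][0],w[0][1])))
print(cv2.minAreaRect(cv2.findNonZero(m.astype(np.uint8))))
# column-wise top/bottom row of plate mask → world line at upper edge
rows=[(u,np.flatnonzero(m[:,u])) for u in range(335,370)]
for name,f,z in(("upper",min,.173),("lower",max,.088)):
    Q=np.array([ray(t,u,f(r),z) for u,r in rows if len(r)>5]); a=np.polyfit(Q[:,1],Q[:,0],1); print(name,"swivel",np.degrees(np.arctan(-a[0])),Q[:,0].mean())
E
```

```text
foot (array([ 0.53421341, -0.18990308]), 63, np.float64(0.0005543296868185735)) (array([ 0.53045157, -0.19639846]), 74, np.float64(0.0009664049261435027))
knob [ 0.58486422 -0.18803661  0.19773055]
 tilt by hor 22.94741150615527 by atan 23.292776873875052 swivel 2.1103748332326653 len 0.12817749761404346
 tilt by hor 25.0540040590329 by atan 25.06102849951887 swivel 8.73656343363419 len 0.12996591481131844
 tilt by hor 23.953848223695864 by atan 24.147292923048276 swivel 5.56043005233506 len 0.12902022947101782
side only at z=.202: [ 0.58292963 -0.19163656  0.202     ] top: [ 0.58503654 -0.18762028  0.202     ]
529 [ 0.55098448 -0.18734615  0.13269883] [-0.91499403 -0.04189199  0.40128666] tilt 23.658638308380215 swivel 2.6213932976519025 width dir 2.936715284242222
((351.5, 221.0), (18.0, 43.0), 90.0)
upper swivel 3.652363820106632 0.5737058631741018
lower swivel 4.134036942765289 0.530375542415929
```

The views agree: tilt is about 23° and swivel about +2.4°, because the ball slipped a few mm in the pads. I'll regrip it centred, with more force, and correct that.

step_arm(
  commands=[
    {"gripper":0,"x":-3,"y":-45,"z":0,"spin":0},
    {"gripper":0,"x":-3,"y":-45,"z":0,"spin":0},
    {"gripper":0,"x":-3,"y":-45,"z":0,"spin":0},
    {"gripper":0,"x":0,"y":-45,"z":0,"spin":0},
    {"gripper":0,"x":0,"y":-27,"z":0,"spin":0},
    {"gripper":0,"x":0,"y":0,"z":0,"spin":0},
    {"gripper":0,"x":0,"y":0,"z":20,"spin":0},
    {"gripper":0,"x":0,"y":0,"z":20,"spin":0},
    {"gripper":0,"x":0,"y":0,"z":11,"spin":0},
    {"gripper":0,"x":0,"y":0,"z":0,"spin":0},
  ],
)

```text
time: 7.7
eef_pos: [0.584, -0.1956, 0.1941]
tcp_rot: [0.001, 1.0, 0.001, -0.002]
contact_force: [0.1, -0.2, -0.3]
opening: 0.5
finger_force: 0.0
```

step_arm(
  commands=[
    {"gripper":0,"x":-1,"y":4.5,"z":-3,"spin":0},
    {"gripper":0,"x":0,"y":0,"z":0,"spin":0},
    {"gripper":1,"x":0,"y":0,"z":0,"spin":0},
    {"gripper":1,"x":0,"y":0,"z":0,"spin":0},
    {"gripper":1,"x":0,"y":0,"z":0,"spin":0},
    {"gripper":1,"x":0,"y":0,"z":0,"spin":0},
    {"gripper":1,"x":0,"y":0,"z":0,"spin":0},
    {"gripper":1,"x":4,"y":0,"z":-1,"spin":0},
    {"gripper":1,"x":3.5,"y":0,"z":-1.5,"spin":0},
    {"gripper":1,"x":0,"y":0,"z":0,"spin":0},
  ],
  force=80,
)

```text
time: 8.7
eef_pos: [0.5804, -0.1916, 0.2036]
tcp_rot: [0.001, 1.0, -0.0, 0.003]
contact_force: [3.9, 4.2, 5.1]
opening: 0.154
finger_force: 78.4
```

```bash
python3 - <<'E'
from mir import *
s=get_state();print(s["eef_pos"],s["contact_force"],s["opening"],s["time"])
for i in range(3): plate("side")
E
```

```text
[ 0.58040502 -0.19160728  0.20364637] [3.89999993 4.22933875 5.14513026] 0.15367334127253018 8.7
side 282 [ 0.548  -0.1943  0.1325] [-0.938 -0.007  0.346] tilt 20.3 swivel 0.5 rms 0.0014
side 293 [ 0.5486 -0.1943  0.1339] [-0.94  -0.007  0.341] tilt 20.0 swivel 0.4 rms 0.0015
side 278 [ 0.549  -0.1936  0.1347] [-0.941 -0.027  0.336] tilt 19.6 swivel 1.6 rms 0.0013
```

step_arm(
  commands=[
    {"gripper":0,"x":0,"y":0,"z":0,"spin":0},
    {"gripper":0,"x":0,"y":0,"z":0,"spin":0},
    {"gripper":0,"x":0,"y":0,"z":0,"spin":0},
    {"gripper":0,"x":0,"y":0,"z":0,"spin":0},
    {"gripper":0,"x":0,"y":0,"z":-20,"spin":0},
    {"gripper":0,"x":0,"y":0,"z":-30,"spin":0},
    {"gripper":0,"x":0,"y":50,"z":0,"spin":0},
    {"gripper":0,"x":0,"y":50,"z":0,"spin":0},
    {"gripper":0,"x":0,"y":50,"z":0,"spin":0},
    {"gripper":0,"x":0,"y":50,"z":0,"spin":0},
  ],
)

```text
time: 9.85
eef_pos: [0.5784, 0.0097, 0.2518]
tcp_rot: [0.001, 1.0, -0.0, -0.0]
contact_force: [1.7, 1.0, 0.3]
opening: 0.499
finger_force: 0.0
```

```bash
cat > chk.py <<'E'
from fine import *
from mir import plate
print(get_state()["eef_pos"],get_state()["time"])
for i in range(2): s=plate("side")
t=cam("top")
mirror(s,t,(291,236,304,248),(347,204,360,218))
p=cloud(t); hsv=cv2.cvtColor(t["color"],cv2.COLOR_RGB2HSV)
m=(p[...,2]>.078)&(p[...,2]<.19)&(np.hypot(p[...,0]-.555,p[...,1]+.19)<.1)&(hsv[...,2]>80)
P=p[m]
for _ in range(4):
    w=np.linalg.svd(P-P.mean(0),full_matrices=False)[2]; r=np.abs((P-P.mean(0))@w[2]); P=P[r<2.5*np.median(r)]
k=w[2]*-np.sign(w[2][0]); print("top",len(P),"tilt",np.degrees(np.arcsin(k[2])),"swivel",np.degrees(np.arctan2(-k[1],-k[0])))
# pink lid (z .106) and knob top
for n,c in(("top",t),("side",s)):
    H,S,V=cv2.split(cv2.cvtColor(c["color"],cv2.COLOR_RGB2HSV)); p=cloud(c)
    m=(H>160)&(S>100)&(np.hypot(p[...,0]-.489,p[...,1]-.176)<.13)&(p[...,2]>.08)
    cn=cv2.convexHull(max(cv2.findContours(m.astype(np.uint8),0,1)[0],key=cv2.contourArea))[:,0]
    print(n,"pink n",m.sum(),"lid circ fit",circ(np.array([ray(c,u,v,.106) for u,v in cn])),"hi",np.median(p[m&(p[...,2]>.125)],0))
import sys
if len(sys.argv)>1:
    cv2.imwrite(sys.argv[1],np.hstack([cv2.resize(i[...,::-1],(392,364),interpolation=cv2.INTER_CUBIC) for i in(s["color"][150:280,200:340],t["color"][170:300,190:330])]))
E
python3 chk.py pics/a3.png
```

```text
[0.57842441 0.00965757 0.25184297] 9.85
side 270 [ 0.5486 -0.1939  0.1333] [-0.941 -0.019  0.339] tilt 19.8 swivel 1.2 rms 0.0013
side 270 [ 0.5487 -0.1937  0.134 ] [-0.939 -0.018  0.343] tilt 20.1 swivel 1.1 rms 0.0013
foot (array([ 0.53423969, -0.19005379]), 57, np.float64(0.00038656330682335094)) (array([ 0.53045918, -0.19639801]), 74, np.float64(0.0009622315361461249))
knob [ 0.57849901 -0.18674372  0.19767019]
 tilt by hor 19.96262471240059 by atan 20.665505466868648 swivel 4.277082402710935 len 0.1257621490999246
 tilt by hor 22.143366243592244 by atan 22.607856431314556 swivel 11.363047845719475 len 0.12746491438455937
 tilt by hor 21.006967251068758 by atan 21.60575221689605 swivel 7.995472910703431 len 0.12656253766835096
top 464 tilt 20.71631241979894 swivel 1.3935157025779832
top pink n 189 lid circ fit [0.55838954 0.15784763 0.02336799] hi [0.55782231 0.15810178 0.14315744]
side pink n 130 lid circ fit [0.5594034  0.1617841  0.03430007] hi [0.55609707 0.14962115 0.13804148]
```

View pics/a3.png

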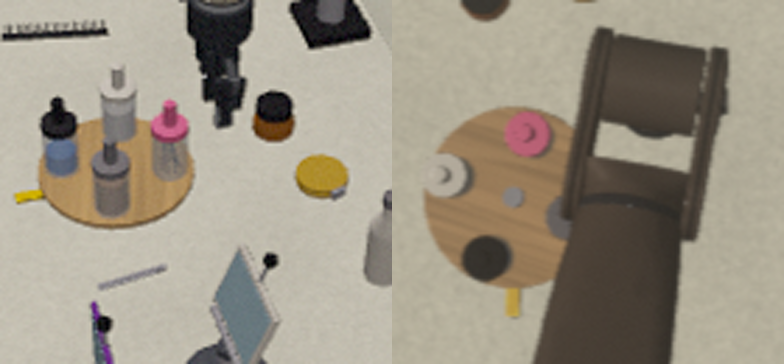

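The mirror is set: tilt about 20°, swivel within about 1–2°. In the crop the pink knob (527,132) stands at ≈(0.558, 0.158) and the axis hub (513,197) at ≈(0.489, 0.176). Next, the pink knob.

step_arm(
  commands=[
    {"gripper":0,"x":5,"y":45,"z":0,"spin":0},
    {"gripper":0,"x":5,"y":45,"z":0,"spin":0},
    {"gripper":0,"x":5,"y":40,"z":0,"spin":0},
    {"gripper":0,"x":5,"y":18,"z":0,"spin":0},
    {"gripper":0,"x":0,"y":0,"z":20,"spin":0},
    {"gripper":0,"x":0,"y":0,"z":30,"spin":0},
    {"gripper":0,"x":0,"y":0,"z":20,"spin":0},
    {"gripper":0,"x":0,"y":0,"z":0,"spin":0},
    {"gripper":0,"x":0,"y":0,"z":0,"spin":0},
    {"gripper":0,"x":0,"y":0,"z":0,"spin":0},
  ],
  force=40,
)

```text
time: 11.0
eef_pos: [0.5603, 0.1556, 0.1838]
tcp_rot: [0.001, 1.0, 0.0, 0.001]
contact_force: [0.6, -0.9, -0.7]
opening: 0.5
finger_force: 0.0
```

```bash
python3 - <<'E'
from m import *
print(get_state()["eef_pos"])
s=cam("side");cv2.imwrite("pics/a4.png",cv2.resize(s["color"][130:280,200:340,::-1],(560,600),interpolation=cv2.INTER_CUBIC))
E
```

```text
[0.56028326 0.15564564 0.18376537]
```

View pics/a4.png

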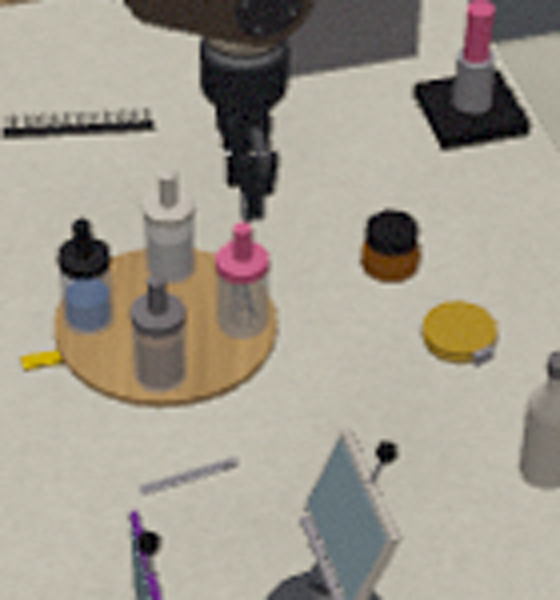

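The fingers hang above the pink knob (242,240) with no obstruction.

step_arm(
  commands=[
    {"gripper":0,"x":2,"y":2,"z":15,"spin":0},
    {"gripper":0,"x":0,"y":0,"z":20,"spin":0},
    {"gripper":0,"x":0,"y":0,"z":15,"spin":0},
    {"gripper":0,"x":0,"y":0,"z":7,"spin":0},
    {"gripper":0,"x":0,"y":0,"z":0,"spin":0},
    {"gripper":1,"x":0,"y":0,"z":0,"spin":0},
    {"gripper":1,"x":0,"y":0,"z":0,"spin":0},
    {"gripper":1,"x":0,"y":0,"z":0,"spin":0},
    {"gripper":1,"x":0,"y":0,"z":0,"spin":0},
    {"gripper":1,"x":0,"y":0,"z":0,"spin":0},
  ],
  force=40,
)

```text
time: 12.05
eef_pos: [0.558, 0.1584, 0.1262]
tcp_rot: [0.0, 1.0, 0.0, 0.001]
contact_force: [0.6, 0.3, 2.5]
opening: 0.196
finger_force: 39.1
```

```bash
python3 -c "
from h import *
print(get_state()['qpos'].round(3))"
```

```text
[ 0.102  0.205  1.906 -0.     1.027 -1.468]
```

step_arm(
  commands=[
    {"gripper":1,"x":3.3,"y":-9.8,"z":0,"spin":8.3},
    {"gripper":1,"x":3.3,"y":-9.8,"z":0,"spin":8.3},
    {"gripper":1,"x":3.3,"y":-9.8,"z":0,"spin":8.3},
    {"gripper":1,"x":0,"y":0,"z":0,"spin":0},
    {"gripper":1,"x":0,"y":0,"z":0,"spin":0},
    {"gripper":1,"x":0,"y":0,"z":0,"spin":0},
    {"gripper":1,"x":0,"y":0,"z":0,"spin":0},
    {"gripper":1,"x":0,"y":0,"z":0,"spin":0},
    {"gripper":1,"x":0,"y":0,"z":0,"spin":0},
    {"gripper":1,"x":0,"y":0,"z":0,"spin":0},
  ],
)

```text
time: 13.05
eef_pos: [0.5435, 0.1312, 0.1261]
tcp_rot: [0.215, 0.977, 0.0, 0.0]
contact_force: [-2.3, 0.4, 6.1]
opening: 0.198
finger_force: 40.1
```

Exactly as predicted, with low force. I'll continue round the arc.

step_arm(
  commands=[
    {"gripper":1,"x":3.3,"y":-9.8,"z":0,"spin":8.3},
    {"gripper":1,"x":3.3,"y":-9.8,"z":0,"spin":8.3},
    {"gripper":1,"x":3.3,"y":-9.8,"z":0,"spin":8.3},
    {"gripper":1,"x":3.3,"y":-9.8,"z":0,"spin":8.3},
    {"gripper":1,"x":3.3,"y":-9.8,"z":0,"spin":8.3},
    {"gripper":1,"x":3.3,"y":-9.8,"z":0,"spin":8.3},
    {"gripper":1,"x":3.3,"y":-9.8,"z":0,"spin":8.3},
    {"gripper":1,"x":3.3,"y":-9.8,"z":0,"spin":8.3},
    {"gripper":1,"x":0,"y":0,"z":0,"spin":0},
    {"gripper":1,"x":0,"y":0,"z":0,"spin":0},
  ],
)

```text
time: 14.05
eef_pos: [0.4686, 0.1089, 0.1261]
tcp_rot: [0.715, 0.699, 0.001, -0.001]
contact_force: [-1.6, 5.0, 4.6]
opening: 0.197
finger_force: 40.3
```

step_arm(
  commands=[
    {"gripper":1,"x":3.3,"y":-9.8,"z":0,"spin":8.3},
    {"gripper":1,"x":3.3,"y":-9.8,"z":0,"spin":8.3},
    {"gripper":1,"x":3.3,"y":-9.8,"z":0,"spin":8.3},
    {"gripper":1,"x":3.3,"y":-9.8,"z":0,"spin":8.3},
    {"gripper":1,"x":3.3,"y":-9.8,"z":0,"spin":8.3},
    {"gripper":1,"x":3.3,"y":-9.8,"z":0,"spin":8.3},
    {"gripper":1,"x":3.3,"y":-9.8,"z":0,"spin":8.3},
    {"gripper":1,"x":3.3,"y":-9.8,"z":0,"spin":8.3},
    {"gripper":1,"x":3.3,"y":-9.8,"z":0,"spin":8.3},
    {"gripper":1,"x":0,"y":0,"z":0,"spin":0},
  ],
)

```text
time: 15.05
eef_pos: [0.4171, 0.1788, 0.1261]
tcp_rot: [0.993, 0.122, 0.001, -0.001]
contact_force: [-0.8, 4.2, 4.6]
opening: 0.195
finger_force: 41.0
```

```bash
python3 - <<'E'
from m import *
s0=get_state();print(s0["eef_pos"],s0["contact_force"],s0["time"])
s=cam("side"); t=cam("top")
cv2.imwrite("pics/a5.png",np.hstack([cv2.resize(i[...,::-1],(392,364),interpolation=cv2.INTER_CUBIC) for i in(s["color"][150:280,180:320],t["color"][170:300,190:330])]))
for n,c in(("top",t),("side",s)):
    H,S,V=cv2.split(cv2.cvtColor(c["color"],cv2.COLOR_RGB2HSV)); p=cloud(c)
    m=(H>160)&(S>100)&(np.hypot(p[...,0]-.489,p[...,1]-.176)<.13)&(p[...,2]>.05)
    m=m.astype(np.uint8)
    if m.sum()>10:
        cn=cv2.convexHull(max(cv2.findContours(m,0,1)[0],key=cv2.contourArea))[:,0]; print(n,m.sum(),"lid",circ(np.array([ray(c,u,v,.106) for u,v in cn])))
    # other lids, for the turntable angle
    m=(V<60)&(np.hypot(p[...,0]-.489,p[...,1]-.176)<.11)&(p[...,2]>.06)&(p[...,2]<.15); print(n,"dark",m.sum(),np.median(p[m],0) if m.any() else "")
E
```

```text
[0.41710915 0.17883815 0.1261154 ] [-0.76790687  4.19566974  4.55153521] 15.05
top dark 162 [0.56012415 0.17573828 0.10766504]
side 96 lid [0.41615516 0.1714995  0.025613  ]
side dark 151 [0.55539639 0.168431   0.10921379]
```

View pics/a5.png

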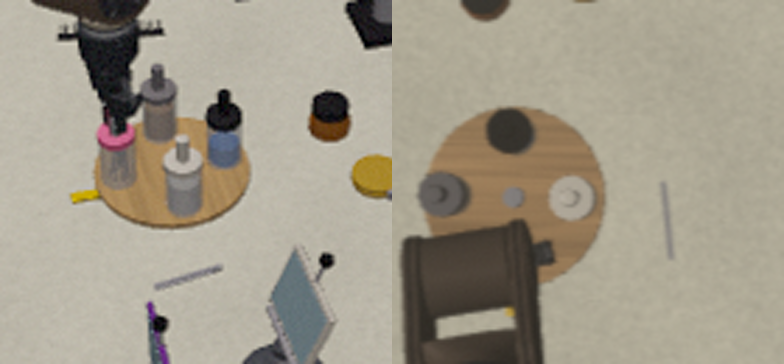

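The pink jar is gripped at the front, over the pointer (side crop (117,140)), with the black lid opposite it. I'll check the angle precisely from the grey, white and black lids.

```bash
python3 - <<'E'
from fine import *
t=cam("top"); g=cv2.medianBlur(cv2.cvtColor(t["color"],cv2.COLOR_RGB2GRAY),3)
# lid edges via radial gradient at z=.106
def lid(cen,z=.106,R0=.025):
    P=[]
    for a in np.radians(np.arange(0,360,6)):
        rs=np.arange(.019,.032,.0005); vals=[]
        for r in rs:
            q=t["R"].T@(np.array([cen[0]+r*np.cos(a),cen[1]+r*np.sin(a),z])-t["eye"])
            vals.append(float(cv2.getRectSubPix(g,(1,1),(t["cx"]-t["fx"]*q[0]/q[2],t["cy"]+t["fy"]*q[1]/q[2]))[0,0]))
        d=np.abs(np.gradient(np.convolve(vals,np.ones(5)/5,"valid"))); r=rs[2+np.argmax(d)]
        P.append([cen[0]+r*np.cos(a),cen[1]+r*np.sin(a)])
    P=np.array(P); f=lambda q:np.hypot(P[:,0]-q[0],P[:,1]-q[1])-R0
    return least_squares(f,cen,loss="soft_l1",f_scale=.001).x
def px(u,v,z): return ray(t,190+(u-392)/2.8,170+v/2.8,z)[:2]
L={n:lid(lid(px(u,v,.106))) for n,u,v in(("grey",443,194),("white",571,198),("black",510,131))}
print(L); a=L["grey"]-L["white"]; print("turn error deg (ccw)",np.degrees(np.arctan2(-a[0],a[1])))
c=(L["grey"]+L["white"])/2; b=L["black"]-c; print("axis",c,"black dir",np.degrees(np.arctan2(b[1],b[0])),np.hypot(*b))
E
```

```text
{'grey': array([0.49039051, 0.24870427]), 'white': array([0.48972255, 0.10859295]), 'black': array([0.56124416, 0.17765473])}
turn error deg (ccw) -0.2731484016623452
axis [0.49005653 0.17864861] black dir -0.7998789517882258 0.07119457571771225
```

```bash
python3 -c "
from mir import *
plate('side'); plate('side'); s=get_state(); print(s['finger_force'],s['contact_force']); print(sign_off())"
```

```text
side 293 [ 0.5486 -0.1938  0.1336] [-0.937 -0.012  0.349] tilt 20.4 swivel 0.7 rms 0.0015
side 261 [ 0.5484 -0.1958  0.1337] [-0.943 -0.014  0.332] tilt 19.4 swivel 0.8 rms 0.0012
41.03700578212738 [-0.91726743  4.72223595  5.66658329]
the job is handed in; nothing more can be done
None
```

The job is handed in: the mirror measures about 20° lean and 1° swivel and is released, and the pink-lidded jar is at the front (within about 1°) with its knob still gripped; the loose things were not touched.

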